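# Seat the keyed saw arbor in its pulley hub

### The arm

A 7-joint arm with a two-finger parallel gripper is mounted at the origin on the work surface. World frame = base frame: x ahead of the robot, y to its left, z up, the work surface at z = 0. Lengths are in m, angles in rad, forces in N, time in s.
With the tool pointing down it reaches from about 0.4 to 0.9 m from the base axis. Payload 5.5 kg.
Tool frame: the origin (TCP) lies midway between the tips of the shut fingers; the grasp point (between the pads) lies 19 mm behind it (manip.grip_depth is the distance from the TCP to the grasp point, in m); z points along the fingers, x is the direction in which the jaws open and shut, and the axes are right-handed (so a half turn about z gives the same grasp; the last joint's range is limited). The gripper opens to 92 mm and grips with 3 to 60 N. Pads are 19 mm wide; open, the fingers measure 130 mm over their backs; the gripper's body (75 mm by 190 mm) begins 47 mm behind the grasp point.
Start: joints at [1.612, 0.501, -0.427, 1.55, 0.221, 1.138, -0.21], TCP at [0.143, -0.634, 0.227] pointing down, gripper open.
Joint ranges: [-2.88, 2.88], [-0.31, 2.03], [-1.54, 1.56], [0.2, 2.42], [-1.41, 4.55], [0.19, 2.02], [-2.57, 2.57]. Speed limits (rad/s): [2.57, 2.57, 3.14, 3.14, 3.14, 3.14, 3.14].

### API

Orientations are given as a unit quaternion [x, y, z, w].
In Python, from bench import manip, effector, viewer gives the robot as it stands. Calls block until the motion is done:
- manip.move_pose(position, orientation): joint-space move of the TCP to a pose.
- manip.servo_line(position, ori=None, vel=0.15): straight line of the TCP; ori=None keeps the orientation; vel is the mean speed in m/s.
- manip.movej(angles): joint-space move.
- effector.open_jaws() and effector.close(f_grip=None): open the fingers fully, or close them until they stop; f_grip is the grip in N (None keeps the last).
- manip.sleep(seconds).
- manip.solve_ik(position, orientation): joint angles nearest the present ones, or None.
- viewer.get_image(name): name is "scene" or "top"; returns the picture (420x560x3 uint8, red, green, blue); there is no depth.
- viewer.get_calibration(name): a dict with "vfov" (degrees; the focal length in pixels is half the picture's height over the tangent of half this angle, whatever the lens; pixels are square), "cx", "cy" (the principal point, pixels), "dist_coeffs" ([k1, k2, p1, p2, k3] as OpenCV has them; the pictures are not rectified), "eye" and "attitude" of the camera in the world. Camera axes: x right, y down, z forward; pixel columns grow to the right and rows downward; lengths in m; the calibration is good to about 2 mm. A picture is of the moment at which its call begins. get_calibration takes no time and is no camera call.
A pose or a line that the arm cannot do raises manip.PlanningError and nothing moves.
- manip.hand_in(): hands the job in, once; it reports no verdict.
Readings, each from a call of its own:
- manip.current_clock(): time.
- manip.current_q(): joint angles.
- manip.current_joint_velocities(): joint speeds.
- manip.current_tau(): joint torques, N m.
- manip.current_tool_pos(): TCP position.
- manip.current_tcp_rot(): TCP orientation.
- manip.current_force(): force on the tool from outside, world axes, zero at the start.
- manip.current_wrist_torque(): the same for the moment, N m.
- manip.current_finger_gap(): finger opening in m.
Only numpy, scipy, OpenCV 4.12 (cv2) and the standard library are available. Lean on these libraries where they do the work, as an engineer would, in place of code of your own. Each camera call takes 0.05 s, during which the arm holds its last target.

### The job

Take the keyed shaft out of the wooden rack and push its round nose down into the hub of the belt pulley; turn it until its key slips into the keyway, then keep pushing against the spring until the collar sits flat on the hub's face. Finish while still gripping the shaft and holding it pressed fully home, because the spring pushes it back out if you let go. Leave the saw blade, the spanner and the jar where they are.

Things in the scene. Friction and masses are not known exactly. Their poses are not given: they have to be found in the camera images.
- shaft_grip (a point): Centre of the square steel head (24 x 24 mm, 46 mm tall) of the loose keyed shaft (about 0.3 kg): the place to grip. z up along the shaft, x towards the key; the head's flats face x and y. The head stands on a round collar, 34 mm diameter, 6 mm thick, its underside 29 mm below this point. The shaft starts upright in the rack, hanging by the collar, key within 50 degrees of world +x.
- shaft: Same shaft, same axes; origin on its axis at the collar's underside, which must come onto the hub's face. The key, 6 mm wide, stands out on the +x side to 12 mm from the axis, from the collar down to 24 mm below it. A small dark tab on the collar's rim (to 23 mm from the axis) is directly above the key.
- shaft_nose (a point): Centre of the shaft's lower end, 42 mm below the collar's underside; same axes. The shaft is round, 16 mm diameter, its last 4 mm tapering to 12 mm; the lowest 18 mm (the nose) has no key.
- rack: Fixed wooden block, 80 x 80 mm, 50 mm tall, with one vertical through hole of 27 mm diameter in its middle in which the shaft stands. Origin under its centre.
- stand: Fixed grey drive stand: base plate 130 x 130 mm, 12 mm thick, small dark upright lug (to 32 mm high) at the middle of its +x edge. Origin under its centre, on the pulley's axis. The aluminium pulley on it (104 mm diameter, rim top 64 mm above the bench) carries an upright steel hub of 44 mm diameter, and turns only against stiff friction (0.4 N m).
- hub_face (a point): On the hub's axis at its flat upper face, 90 mm above the bench; z up, x as the stand's. Bore 17.6 mm diameter. The keyway, a slot open upwards in the face, 9 mm wide, to 13 mm from the axis, lies anywhere within 30 degrees either side of the stand's +x. With the nose in the bore but the key off the keyway, the key rests on the face, the collar 24 mm above it.
- spring_pad (a point): On the axis inside the bore, 34 mm below the hub's face: top of a sprung pad, at rest. With the key in its keyway the shaft goes freely down until its end meets the pad (collar 8 mm above the face); the pad then pushes back with 8 N, rising to 16 N with the collar on the face.
- blade: Bystander: spare circular saw blade lying flat, 150 mm diameter, 3 mm thick.
- spanner: Bystander: steel spanner lying flat, 180 mm long.
- jar: Bystander: closed glass jar, 60 mm diameter, 85 mm tall.
Mind the look-alikes: they are no part of the job. Of the things like the shaft, leave any that is red; of the rest the larger one is meant.

How it is judged:
On the way:
1. the shaft is lifted up out of the rack (height (world z) of shaft_grip above 0.13 m), for 0.1 s.
At the end, for the whole second after the job is handed in: The collar's underside is on the hub's face (within 3 mm), the shaft is in the bore (4 mm of the axis, tilt under 0.1 rad), and the gripper still holds the head (over 5 N on the shaft, grasp point within 30 mm of the head's centre), pressing it home against the spring (z of shaft in the frame of hub_face between -0.004 and 0.003 m and horizontal distance between shaft and hub_face below 0.004 m and angle between shaft_grip's own z axis and vertical below 0.1 rad and contact force between the fingers and shaft above 5 N and distance between the grasp point and shaft_grip below 0.03 m); the arm keeps its last pose, push and grip.
It fails at once if the blade, the spanner or the jar is moved by more than 30 mm (distance of any of blade, spanner, jar from where it was at the start of the episode above 0.03 m).
It also fails if it takes over 58 s, if anything falls off the work surface, if the arm or the gripper's body presses on something with over 40 N, if the wrist force passes 120 N, or if a joint passes its speed limit or range.

## Working session

There is one attempt and no reset: what is moved stays moved. The work goes in short steps, each a Python script; the robot and the scene stay as the last script left them, time stands still between calls to the robot, and variables do not carry over. Pictures are saved under pics/ and viewed, and the job is handed in when it is done.

```bash
ls; mkdir -p pics; python3 - <<'E'
from bench import manip, effector, viewer
import cv2
for n in("scene","top"):
    cv2.imwrite(f"pics/{n}0.png",viewer.get_image(n)[:,:,::-1]); print(viewer.get_calibration(n))
print(manip.current_clock(),manip.current_tcp_rot(),manip.grip_depth,manip.current_force())
E
```

```text
pics
{'vfov': 50.04748648506843, 'cx': 282.93716184195574, 'cy': 212.57644473274968, 'dist_coeffs': array([-0.14967594,  0.        ,  0.        ,  0.        ,  0.        ]), 'eye': array([ 1.16761564, -0.23658263,  0.58200074]), 'attitude': array([ 0.744155  ,  0.50398545, -0.2348538 , -0.37023735])}
{'vfov': 54.71967446787577, 'cx': 276.69808828306964, 'cy': 210.98865467937793, 'dist_coeffs': array([-0.00462211,  0.        ,  0.        ,  0.        ,  0.        ]), 'eye': array([0.48511134, 0.02304194, 0.9552274 ]), 'attitude': array([-0.69757449,  0.71371727, -0.05178381,  0.03627567])}
0.1 [ 7.81049787e-01 -6.24468152e-01 -6.63753257e-04 -5.62713066e-04] 0.0188 [-0.39774712 -0.24249963 -0.27558809]
```

View pics/scene0.png

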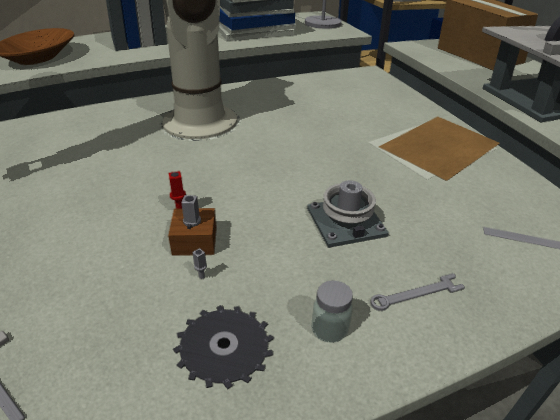

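View pics/top0.png

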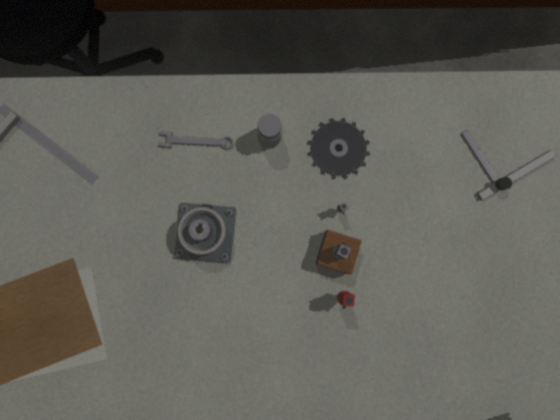

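The scene view shows the grey shaft in the rack at about (190,212), the red look-alike at (177,190), the small grey one at (200,262) and the stand at (348,210). In the top view the rack is at (340,252) and the hub at (200,230). Next I'll zoom in and cast rays.

```bash
cat > h.py <<'E'
import numpy as np, cv2
from bench import manip, effector, viewer
from scipy.spatial.transform import Rotation as R
def cam(n):
    c=viewer.get_calibration(n); f=210/np.tan(np.radians(c['vfov'])/2)
    K=np.array([[f,0,c['cx']],[0,f,c['cy']],[0,0,1]]); return K,c['dist_coeffs'],np.array(c['eye']),R.from_quat(c['attitude']).as_matrix()
def ray(n,uv):
    K,d,e,A=cam(n); p=cv2.undistortPoints(np.array(uv,float).reshape(-1,1,2),K,d).reshape(-1,2)
    return e,np.c_[p,np.ones(len(p))]@A.T
def plane(n,uv,z):
    e,D=ray(n,uv); return e+D*((z-e[2])/D[:,2])[:,None]
def proj(n,P):
    K,d,e,A=cam(n); Q=(np.array(P,float).reshape(-1,3)-e)@A
    return cv2.projectPoints(Q,np.zeros(3),np.zeros(3),K,d)[0].reshape(-1,2)
E
python3 - <<'E'
from h import *
for n in("scene","top"):print(n,cam(n)[3].round(3))
im=cv2.imread("pics/top0.png"); s=cv2.imread("pics/scene0.png")
def crop(i,x,y,w,h,f):return cv2.resize(cv2.convertScaleAbs(i[y:y+h,x:x+w],alpha=1.6),None,fx=f,fy=f,interpolation=cv2.INTER_CUBIC)
cv2.imwrite("pics/c1.png",np.hstack([crop(im,165,195,80,80,5),crop(im,308,216,80,80,5)]))
cv2.imwrite("pics/c2.png",np.hstack([crop(s,302,170,90,80,4),crop(s,160,165,80,80,4)]))
E
```

```text
scene [[ 0.382  0.576 -0.723]
 [ 0.924 -0.218  0.314]
 [ 0.024 -0.788 -0.616]]
top [[-0.024 -0.992  0.124]
 [-0.999  0.021 -0.023]
 [ 0.02  -0.125 -0.992]]
```

View pics/c1.png

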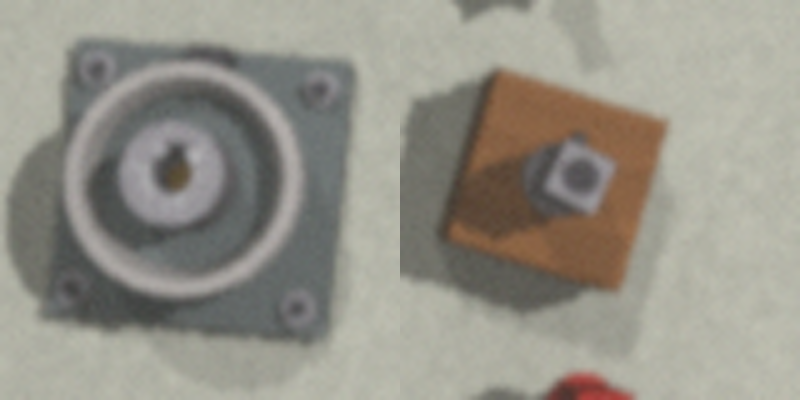

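View pics/c2.png

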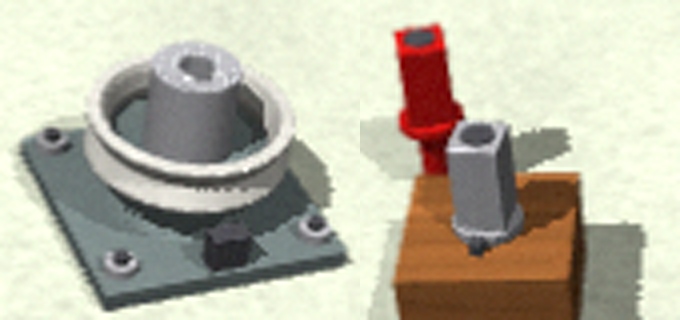

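```bash
python3 - <<'E'
from h import *
im=cv2.imread("pics/top0.png").astype(float); s=cv2.imread("pics/scene0.png").astype(float)
def crop(i,x,y,w,h,f=8):return cv2.resize(np.clip(i[y:y+h,x:x+w]*1.6,0,255).astype(np.uint8),None,fx=f,fy=f,interpolation=cv2.INTER_CUBIC)
def orig(p,x,y,f=8):return (np.asarray(p,float)+.5)/f-.5+[x,y]
for nm,i,x,y,w,h,cen,rad in(("top",im,184,212,32,36,(200.2,230),14),("scene",s,335,174,30,24,(350,187),12),("top",im,331,239,28,26,(344.2,251),9),("scene",s,180,190,25,18,(192,198),9)):
    c=crop(i,x,y,w,h); hsv=cv2.cvtColor(c,cv2.COLOR_BGR2HSV); g=c.min(2)
    t,_=cv2.threshold(cv2.GaussianBlur(g,(5,5),0),0,255,cv2.THRESH_OTSU)
    m=(g>t).astype(np.uint8)*255
    cs,_=cv2.findContours(m,cv2.RETR_EXTERNAL,cv2.CHAIN_APPROX_NONE)
    print(nm,x,y,"otsu",t)
    for k in cs:
        if cv2.contourArea(k)<800: continue
        (e,ax,a)=cv2.fitEllipse(cv2.convexHull(k)); r=cv2.minAreaRect(k)
        print("  ell",orig(e,x,y),np.array(ax)/8,a,"rect",orig(r[0],x,y),np.array(r[1])/8,r[2],"A",cv2.contourArea(k)/64)
        cv2.drawContours(c,[k],-1,(0,255,0),1)
    cv2.imwrite(f"pics/d_{nm}_{x}.png",c)
a=[cv2.imread(f"pics/d_{n}.png") for n in("top_184","scene_335","top_331","scene_180")]
o=np.zeros((520,520,3),np.uint8)
for q,(Y,X) in zip(a,((0,0),(0,264),(300,0),(300,264))):o[Y:Y+q.shape[0],X:X+q.shape[1]]=q[:520-Y,:520-X]
cv2.imwrite("pics/d.png",o)
E
```

```text
top 184 212 otsu 118.0
  ell [187.60190773 245.02890778] [ 8.00815868 17.95968628] 113.32332611083984 rect [189.75   243.6875] [ 7.5   12.375] 90.0 A 40.3125
  ell [198.89441299 228.87629318] [20.6186409  21.61512375] 33.30192947387695 rect [198.93959808 228.8776474 ] [20.85203743 20.96188354] 6.581944465637207 A 343.15625
  ell [213.94862556 213.0611335 ] [4.14201021 9.37934399] 122.40585327148438 rect [212.6875 213.75  ] [4.375 5.5  ] 90.0 A 12.6640625
  ell [185.53945947 218.37824345] [ 9.61411572 23.12086868] 42.82719421386719 rect [185.98006797 216.70709467] [ 7.6094718  17.97599792] 36.02737808227539 A 55.0625
scene 335 174 otsu 158.0
  ell [351.69108963 181.52498198] [21.96941566 43.32192612] 95.5986328125 rect [349.49999809 183.06249809] [29.87499619 18.99999619] 0.0 A 503.7578125
top 331 239 otsu 98.0
  ell [349.0217514  308.95761108] [  6.64425468 119.98303986] 9.212772369384766 rect [356.25       257.24999809] [14.37499809  4.37499905] 90.0 A 34.5390625
  ell [343.74878597 250.88586521] [14.0970459  15.28317165] 126.55239868164062 rect [343.71901608 250.76115417] [11.93562317 12.42794895] 25.201122283935547 A 136.4765625
scene 180 190 otsu 143.0
  ell [191.96005726 195.32299137] [16.05789948 29.29903412] 78.89541625976562 rect [192.875  196.4375] [13.75  23.125] 90.0 A 223.6796875
```

View pics/d.png

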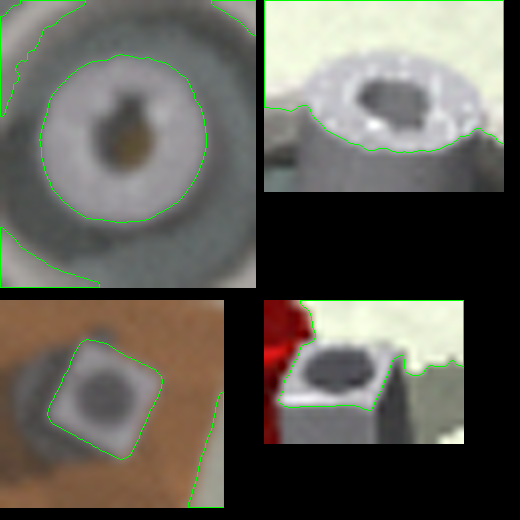

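```bash
python3 - <<'E'
from h import *
print("hub top",plane("top",[198.92,228.88],.09),"scene",plane("scene",[350.6,186.3],.09))
print("hub diam",np.ptp(plane("top",[[198.92-10.55,228.88],[198.92+10.55,228.88]],.09)[:,1]))
h=plane("top",[343.73,250.8],.102)[0];print("head top",h,"scene",plane("scene",[189.1,198.2],.102))
a=np.radians(25.2)
q=plane("top",[[343.73,250.8],[343.73+5*np.cos(a),250.8+5*np.sin(a)]],.102);d=q[1]-q[0]
print("flat angle mod90",np.degrees(np.arctan2(d[1],d[0]))%90)
t=plane("top",[343.1,242.7],.053)[0]-h;print("tab",np.degrees(np.arctan2(t[1],t[0])),np.hypot(*t[:2]))
t=plane("scene",[160+(478-360+.5)/4-.5,165+245.5/4-.5],.053)[0]-h;print("tab scene",np.degrees(np.arctan2(t[1],t[0])),np.hypot(*t[:2]))
# stand: corners of dark plate via lug: crop c1 lug (211,55)
L=plane("top",[165+211.5/5-.5,195+55/5-.5],.03)[0];H=plane("top",[198.92,228.88],.09)[0];t=L-H
print("lug",np.degrees(np.arctan2(t[1],t[0])),np.hypot(*t[:2]))
# keyway in d.png: top crop; end near (129,98)
k=plane("top",[184+130/8-.5,212+98/8-.5],.09)[0]-H;print("keyway top",np.degrees(np.arctan2(k[1],k[0])),np.hypot(*k[:2]))
k=plane("scene",[335+(412-264)/8-.5,174+122/8-.5],.09)[0]-plane("scene",[350.6,186.3],.09)[0];print("keyway scene",np.degrees(np.arctan2(k[1],k[0])),np.hypot(*k[:2]))
# rack centre from top corners c1
cs=np.array([[497,68],[667,122],[617,290],[447,238]])-[400,0]
P=plane("top",(cs+.5)/5-.5+[308,216],.05);print("rack",P.mean(0),np.linalg.norm(np.diff(P,axis=0),axis=1))
for n,z in(("blade",.003),): print(plane("top",[338,148],.003),plane("top",[269,128],.085),plane("top",[195,141],.005),plane("top",[342,208],.05),plane("top",[347,298],.07))
print(R.from_quat(manip.current_tcp_rot()).as_matrix().round(3))
E
```

```text
hub top [[0.55847847 0.16925501 0.09      ]] scene [[0.55986383 0.1691795  0.09      ]]
hub diam 0.044767172462213206
head top [ 0.50447046 -0.13580248  0.102     ] scene [[ 0.50513143 -0.13394342  0.102     ]]
flat angle mod90 63.40291877991433
tab -24.039529324467644 0.02090597149730091
tab scene -22.34830519501592 0.019122871905464897
lug -7.691489496730727 0.058991760317020164
keyway top -9.191795873317595 0.011071852809284128
keyway scene 1.883459166321247 0.008943179123199677
rack [ 0.50455823 -0.13488343  0.05      ] [0.07969648 0.07818654 0.07859364]
[[ 0.75457937 -0.15142279  0.003     ]] [[0.7797509  0.01518916 0.085     ]] [[0.77761822 0.19295055 0.005     ]] [[ 0.60190574 -0.1458668   0.05      ]] [[ 0.40408617 -0.14431247  0.07      ]]
[[ 0.22  -0.975 -0.   ]
 [-0.975 -0.22   0.002]
 [-0.002 -0.    -1.   ]]
```

Both views agree to within 2 mm:

| Item | Measured |
|---|---|
| Shaft position | (0.5045, -0.135) |
| Key direction | about -26° |
| Hub position | (0.559, 0.169) |
| Keyway direction | about -5° |

I'll grip across the ±y flats, with the jaws at about 64°.

```bash
cat >> h.py <<'E'
def ori(deg): return (R.from_euler('z',deg,degrees=True)*R.from_euler('x',180,degrees=True)).as_quat()
E
python3 - <<'E'
from h import *
for b in(64,-116):
  for p,a in(((.5045,-.135,.16),b),((.5045,-.135,.063),b),((.559,.169,.2),b+20),((.559,.169,.12),b-15),((.559,.169,.103),b+60)):
    q=manip.solve_ik(p,ori(a)); print(b,a,None if q is None else np.round(q,2))
E
```

```text
64 64 [ 1.02  0.53 -1.03  1.92  0.54  1.    0.86]
64 64 [ 0.95  0.69 -0.95  1.98  0.75  0.87  0.7 ]
64 84 [ 0.53  0.76 -1.3   1.73  0.77  1.27  0.51]
64 49 [ 0.4   0.73 -1.03  1.8   0.72  1.05 -0.05]
64 124 [ 0.52  0.96 -1.31  1.8   1.    1.22  1.07]
-116 -116 [ 0.78  0.41 -0.7   1.93  0.33  0.92 -2.1 ]
-116 -116 [ 0.65  0.53 -0.54  1.99  0.4   0.73 -2.16]
-116 -96 [ 0.29  0.51 -0.83  1.74  0.42  1.08 -2.36]
-116 -131 [-0.52  0.48  0.23  1.83 -0.14  0.85 -2.51]
-116 -56 [ 0.32  0.69 -0.9   1.81  0.65  0.97 -1.83]
```

```bash
python3 - <<'E'
from h import *
o=ori(64)
manip.move_pose([.5045,-.135,.20],o); print(manip.current_tool_pos(),manip.current_clock())
manip.servo_line([.5045,-.135,.064],vel=.1); print(manip.current_tool_pos(),manip.current_force())
effector.close(f_grip=35); print(manip.current_finger_gap(),manip.current_force(),manip.current_tool_pos(),manip.current_clock())
E
```

```text
[ 0.50436771 -0.13630892  0.19986633] 2.3083
[ 0.50502171 -0.13511205  0.06459176] [-0.540717   -0.44778527  0.79702208]
0.02416406246007859 [ 0.41724179 -1.12064206  0.23161236] [ 0.50451588 -0.13499767  0.06399458] 4.875
```

```bash
python3 - <<'E'
from h import *
manip.servo_line([.5045,-.135,.20],vel=.1); print(manip.current_force(),manip.current_finger_gap())
manip.sleep(.2)
manip.servo_line([.559,.169,.20],ori=ori(85),vel=.12); 
manip.servo_line([.559,.169,.165],vel=.1); manip.sleep(.3)
print(manip.current_tool_pos(),manip.current_force(),manip.current_wrist_torque(),manip.current_finger_gap(),manip.current_clock())
for n in("scene","top"): cv2.imwrite(f"pics/{n}1.png",viewer.get_image(n)[:,:,::-1])
im=cv2.imread("pics/scene1.png"); t=cv2.imread("pics/top1.png")
f=lambda i,x,y,w,h,s:cv2.resize(cv2.convertScaleAbs(i[y:y+h,x:x+w],alpha=1.5),None,fx=s,fy=s,interpolation=cv2.INTER_CUBIC)
cv2.imwrite("pics/e.png",np.hstack([f(im,310,110,80,110,5),f(t,160,180,80,110,5)]))
E
```

```text
[ 0.61769862  0.12931524 -2.34818942] 0.024107128779365272
[0.55928781 0.16916436 0.16546566] [ 0.13972027 -0.4714931  -1.89258958] [ 0.03620251 -0.1609321   0.02639992] 0.023815838608787516 10.1083
```

View pics/e.png

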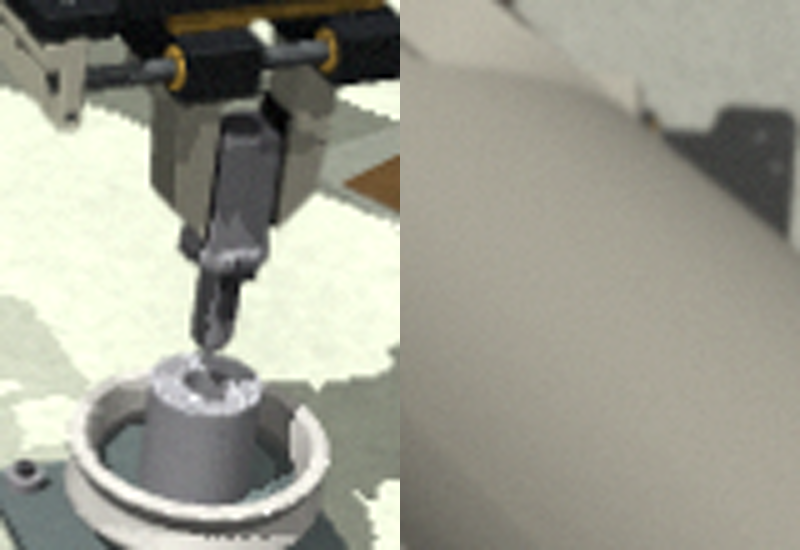

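```bash
python3 - <<'E'
from h import *
im=cv2.imread("pics/scene1.png")
c=cv2.resize(cv2.convertScaleAbs(im[125:200,325:400],alpha=2.2),None,fx=8,fy=8,interpolation=cv2.INTER_CUBIC)
cv2.imwrite("pics/e2.png",c)
p=np.array(manip.current_tool_pos());print(R.from_quat(manip.current_tcp_rot()).as_matrix().round(3))
s=p-[0,0,.014]
for d in(.052,.0,-.042): print(d,proj("scene",s+[0,0,d]), (proj("scene",s+[0,0,d])-[325,125]+.5)*8)
a=np.radians(-5);print((proj("scene",s+[.023*np.cos(a),.023*np.sin(a),.003])-[325,125]+.5)*8)
E
```

```text
[[ 0.087  0.996  0.001]
 [ 0.996 -0.087  0.   ]
 [ 0.     0.001 -1.   ]]
0.052 [[357.40210636 134.216412  ]] [[263.21685085  77.73129601]]
0.0 [[354.08418423 159.02203823]] [[236.67347384 276.17630584]]
-0.042 [[351.52806666 177.82366464]] [[216.22453328 426.58931709]]
[[280.48996332 315.83755788]]
```

View pics/e2.png

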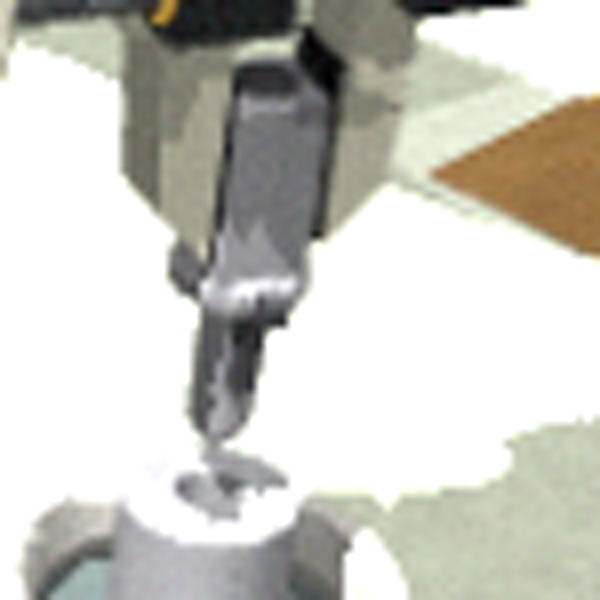

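Taking perspective into account, the shaft is upright. In the ×8 crop the nose is at about (215,428) and the tab at about (280,318), and both match their predicted positions. The blob on the left is a fingertip. I'll lower it in small steps and watch the force.

```bash
python3 - <<'E'
from h import *
F0=np.array(manip.current_force());print(F0)
z=.150
while z>.121:
    manip.servo_line([.559,.169,z],vel=.05); F=np.array(manip.current_force())-F0
    print(round(z,4),np.array(manip.current_tool_pos()).round(4),F.round(1),np.array(manip.current_wrist_torque()).round(2),round(manip.current_finger_gap(),4))
    if np.linalg.norm(F)>8: break
    z-=.003
print(manip.current_clock())
E
```

```text
[ 0.36411328  0.31496472 -2.46348988]
0.15 [0.5586 0.1689 0.1494] [-1.   0.3  0.2] [ 0.08 -0.17  0.05] 0.0239
0.147 [0.5589 0.169  0.1469] [-1.2  0.1  0.5] [ 0.03 -0.1   0.02] 0.0236
0.144 [0.5589 0.169  0.1439] [-0.8 -1.2 -0.6] [ 0.1  -0.13  0.02] 0.0244
0.141 [0.5586 0.1697 0.1408] [-0.4  2.  -1.5] [0.72 0.04 0.  ] 0.0237
0.138 [0.5587 0.1698 0.1378] [-0.2  3.2 -1.9] [ 1.13  0.08 -0.  ] 0.0239
0.135 [0.5587 0.1698 0.1348] [-1.5  4.4 -1.9] [1.44 0.22 0.05] 0.0238
0.132 [0.5587 0.1698 0.1319] [-2.7  5.7 -0.9] [1.53 0.27 0.04] 0.0239
0.129 [0.5587 0.1698 0.1288] [-1.5  5.4 -1. ] [ 1.53  0.24 -0.02] 0.024
0.126 [0.5587 0.1698 0.1259] [-2.9  4.4  0. ] [ 1.56  0.28 -0.  ] 0.0238
0.123 [0.5587 0.1698 0.1228] [-2.   5.5 -0.7] [1.54 0.28 0.01] 0.0237
12.9083
```

```bash
python3 - <<'E'
from h import *
F0=np.array([.36,.31,-2.46])
for y,z in((.1700,.123),(.1705,.123),(.1705,.12),(.1705,.117),(.1705,.114)):
    manip.servo_line([.5587,y,z],vel=.03); manip.sleep(.1);F=np.array(manip.current_force())-F0
    print(y,round(z,4),np.array(manip.current_tool_pos()).round(4),F.round(1),np.array(manip.current_wrist_torque()).round(2),round(manip.current_finger_gap(),4))
    if np.linalg.norm(F)>12: break
print(manip.current_clock())
cv2.imwrite("pics/scene2.png",cv2.resize(cv2.convertScaleAbs(viewer.get_image("scene")[130:220,310:400,::-1],alpha=1.6),None,fx=6,fy=6,interpolation=cv2.INTER_CUBIC))
E
```

```text
0.17 0.123 [0.5586 0.1699 0.1228] [-1.8  4.1 -1.1] [1.2  0.14 0.03] 0.0241
0.1705 0.123 [0.5587 0.17   0.1229] [-1.1  2.1 -1.5] [0.74 0.2  0.06] 0.0237
0.1705 0.12 [0.5587 0.1701 0.1198] [-1.5  1.2 -0.7] [ 0.62  0.05 -0.02] 0.024
0.1705 0.117 [0.5587 0.1701 0.1168] [-1.4  0.  -1.6] [0.44 0.11 0.01] 0.024
0.1705 0.114 [0.5587 0.1702 0.1139] [ 0.1  0.4 -0.2] [ 0.28 -0.05  0.03] 0.0239
14.6583
```

View pics/scene2.png

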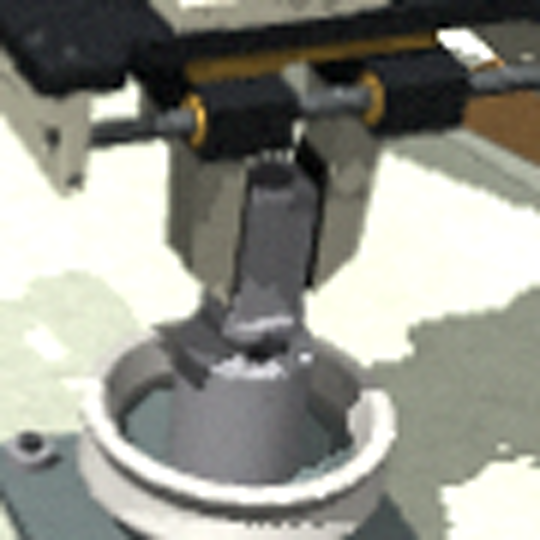

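The key is in the keyway: the collar is about 10 mm above the face, and the tab at about (262,350) points forward. I'll grip harder and push home.

```bash
python3 - <<'E'
from h import *
F0=np.array([.36,.31,-2.46])
effector.close(f_grip=60); print(manip.current_finger_gap())
z=.112
while z>.095:
    manip.servo_line([.5587,.1703,z],vel=.02); manip.sleep(.15);F=np.array(manip.current_force())-F0
    print(round(z,4),np.array(manip.current_tool_pos()).round(4),F.round(1),np.array(manip.current_wrist_torque()).round(2),round(manip.current_finger_gap(),4))
    if F[2]>26 or np.hypot(*F[:2])>15: break
    z-=.002 if z>.1065 else .001
print(manip.current_clock())
cv2.imwrite("pics/scene3.png",cv2.resize(cv2.convertScaleAbs(viewer.get_image("scene")[130:220,310:400,::-1],alpha=1.6),None,fx=6,fy=6,interpolation=cv2.INTER_CUBIC))
E
```

```text
0.02353346436007138
0.112 [0.5588 0.1703 0.112 ] [-0.8  0.3  0.4] [ 0.21 -0.11 -0.05] 0.0236
0.11 [0.559  0.1704 0.1109] [-1.7 -0.4  7.6] [-0.08  0.47  0.01] 0.0238
0.108 [0.559  0.1704 0.1091] [-2.8 -1.3  9.6] [-0.2   0.58  0.02] 0.0235
0.106 [0.559  0.1705 0.1073] [-3.8 -1.9 11.1] [-0.32  0.68 -0.  ] 0.0238
0.105 [0.559  0.1705 0.1065] [-3.3 -1.4 12.5] [-0.33  0.78 -0.03] 0.0237
0.104 [0.559  0.1705 0.1056] [-3.9 -2.5 14. ] [-0.35  0.91 -0.04] 0.024
0.103 [0.5591 0.1705 0.1047] [-3.5 -1.7 13.6] [-0.38  0.93  0.  ] 0.0239
0.102 [0.5591 0.1705 0.104 ] [-4.9 -2.6 16. ] [-0.51  1.08 -0.  ] 0.0235
0.101 [0.5591 0.1705 0.1039] [-7.7 -3.4 23.7] [-0.8   1.57  0.01] 0.024
0.1 [0.5591 0.1706 0.1039] [-9.7 -5.6 31.8] [-1.21  2.24 -0.02] 0.0239
18.925
```

View pics/scene3.png

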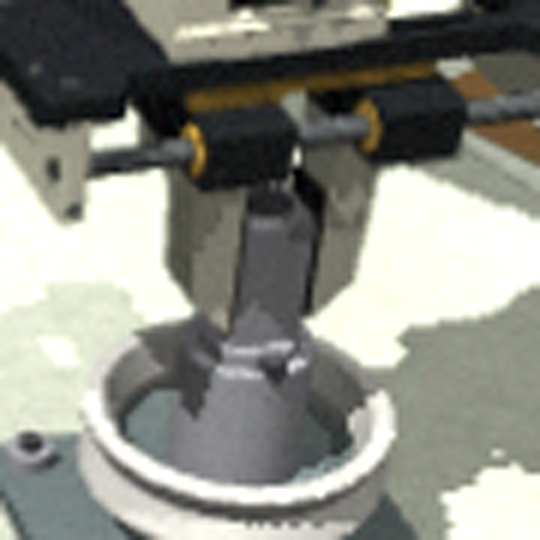

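The arm stopped hard at TCP z = 0.1039 (0.104 expected), with the force rising from 16 to 32 N. In the picture the collar is on the face at about (265,355). I'll ease to a moderate push, check that it holds, and hand in.

```bash
python3 - <<'E'
from h import *
manip.servo_line([.5589,.1705,.1007],vel=.02)
for i in range(3):
    manip.sleep(.5);print(np.array(manip.current_tool_pos()).round(4),(np.array(manip.current_force())-[.36,.31,-2.46]).round(1),round(manip.current_finger_gap(),4))
im=viewer.get_image("scene")[:,:,::-1];a=cv2.imread("pics/scene0.png")
d=cv2.absdiff(im,a).max(2)
print("bystander region mean diff",d[260:400,170:480].mean())
manip.hand_in();print(manip.current_clock())
E
```

```text
[0.5592 0.1706 0.1039] [-8.2 -5.4 27.1] 0.0237
[0.5592 0.1705 0.1039] [-9.4 -5.2 27.9] 0.0235
[0.5592 0.1706 0.1039] [-9.  -4.6 27.5] 0.0236
bystander region mean diff 13.503456221198157
the job is handed in; nothing more can be done
the job is handed in; nothing more can be done
```

```bash
python3 - <<'E'
import cv2
a=cv2.imread("pics/scene0.png");b=cv2.imread("pics/scene1.png");cv2.imwrite("pics/f.png",cv2.resize(cv2.vconcat([a[250:400,120:520],b[250:400,120:520]]),None,fx=1.9,fy=1.9))
E
```

```text
(no output)
```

View pics/f.png

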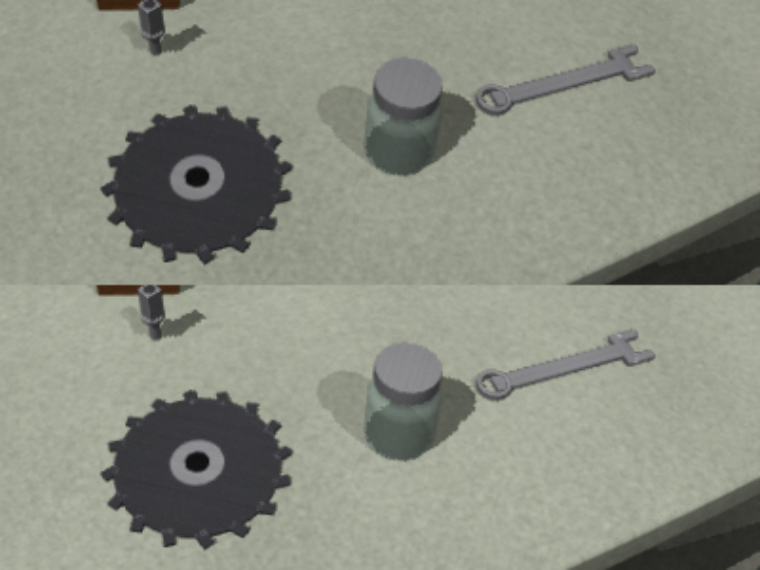

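The shaft is fully home in the pulley hub, and I handed in with the gripper still holding it pressed down. The last clock reading was 18.9 s, about 2 s before hand-in. `hand_in()` gives no verdict, so this rests on my own checks.

I took the larger grey shaft from the rack, gripping it across the flats beside the key. I lifted it out and turned it about 21° to match the keyway seen in the pictures. The key went in on the first descent, so I didn't need to turn it to find the slot. I moved the target about 1.5 mm in y when a side force showed up, then pushed against the spring.

**Last checks:**
- **Seating:** the push stopped hard at TCP z = 0.1039 m, against 0.104 m expected with the collar on the face. The picture also shows the collar on the face.
- **Push and grip:** over 1.5 s the position held and the upward force stayed at about 27–28 N, more than the spring's 16 N. The grip command was 60 N, and the finger gap was 23.6 mm on the 24 mm head.
- **Side force:** about 10 N of sideways force remained at the end.
- **Hub position:** the seated TCP was about 1.5 mm in y from my camera measurement of the hub.
- **Bystanders:** my automatic picture comparison just before hand-in gave a difference of 13.5, which did not settle whether anything had moved. The overall brightness had changed between pictures, which may be the cause. By eye, the blade, spanner and jar are unmoved in the picture taken above the hub. After that the arm only moved down at the hub.

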